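Snap the bearing cap into its housing with the hollow pusher

ROBOT

A 6-joint arm with a two-finger parallel gripper is mounted at the origin on the work surface. World frame = base frame: x ahead of the robot, y to its left, z up, the work surface at z = 0. Lengths are in m, angles in rad, forces in N, time in s.
With the tool pointing down it reaches from about 0.4 to 0.825 m from the base axis. Payload 7 kg.
Tool frame: the origin (TCP) lies midway between the tips of the shut fingers; the grasp point (between the pads) lies 19 mm behind it; z points along the fingers, y is the line along which they close (so a half turn about z gives the same grasp; the last joint's range is limited). The gripper opens to 88 mm and grips with 3 to 60 N. Pads are 19 mm wide; open, the fingers measure 130 mm over their backs; the gripper's body (78 mm by 193 mm) begins 47 mm behind the grasp point.
Start: joints at [1.479, 0.359, 0.012, 0, -1.224, -0.288], TCP at [0.25, 0.627, 0.199] pointing down, gripper open.
Joint ranges: [-3.07, 3.07], [-1.43, 2.12], [-1.02, 1.25], [-3.03, 1.67], [-3.05, -0], [-3.03, 3.03]. Speed limits (rad/s): [2.39, 2.39, 3.01, 3.14, 3.14, 3.14].

INTERFACE

Orientations are given as [roll, pitch, yaw] about the fixed x, y, z axes, in that order (R = Rz(yaw) Ry(pitch) Rx(roll)).
In Python, from station import telemetry, eyes, ticket, recognise, trace gives the robot as it stands. The module is installed in compiled form; this text tells all that it offers.
- The arm moves only by the tool servo_tool, never from a script. Its argument "series" is a list that holds one entry, the list of rows, each a list of 4 numbers: the shift along the tool's x, y, z in mm, then the turn about the tool's z in rad. In form: [[[x, y, z, roll], ...]]. A call has exactly 10 rows; each row shifts and turns the commanded pose from where the row before left it, along the tool's axes as they then stand; what a row does not reach is not made up. A row lasts 1/12 s, in which the tool goes at most 41.7 mm and 7.16 degrees, less where a joint would pass 70% of its speed; a pose out of reach is approached as far as the arm can. A call is refused whole if a number of a shift passes 41.7 or a number of a turn 0.125, either way. A call with a gripper value outside its range is refused whole. "claw" is the gripper's target within -1 to 1 (shut at 1, half-way at 0, fully open at -1), set as the call begins (left out, the last holds). The fingers move at their own pace and stop on an object; "grip_force" is the grip in N (left out, the last holds). Time passes only in rows, so rows that do not move let the fingers close, or fill a call up. It gives the time, the measured TCP pose, the force, the opening and the grip force at its end, in the units of the state.
- telemetry.get_state(): the state, without advancing time (a new reading comes with each control period).
- eyes.grab_frame(name): name is "side" or "top"; returns the picture (480x640x3 uint8, red, green, blue); there is no depth.
- eyes.calibration(name): a dict with "mtx" (3x3 intrinsics, pixels), "rvec" (rotation vector, rad) and "tvec" (3), from world to camera coordinates, as OpenCV has them. Camera axes: x right, y down, z forward; pixel columns grow to the right and rows downward; lengths in m; the calibration is good to about 2 mm. A picture is of the moment at which its call begins. calibration takes no time and is no camera call.
- ticket.job_done(): hands the job in; it is judged then, once.
Trained networks look in the newest picture that a camera, given by its name, has taken for a name from the list of things; names that differ only in an ending like _2 or _b are one class to them, and where a whole thing is asked for, a point or a joint stands for the part that bears it (a point fixed in the world has none). Each returns a list of dicts, best first, with "conf" (0 to 1); they miss things now and then, are a little off and sometimes report something else, mostly with a low value. They report only what shows in the picture. A call takes as long as a camera call. They do not tell look-alikes from the thing itself.
- recognise(camera, name): "position" ([x, y, z] in m, in world coordinates, good to about 4 mm: the middle of the surface that is visible of it).
- trace(camera, name): "mask" (480x640 bool, what is visible of it).
The state is a dict: "t": time; "q": joint angles; "qd": joint speeds; "joint_efforts": joint torques, N m; "eef_pos": TCP position; "ee_rot": TCP orientation; "force": force on the tool from outside, world axes, zero at the start; "moment": the same for the moment, N m; "width": finger opening in m; "gripper_force": force on a finger pad.
Only numpy, scipy, OpenCV 4.12 (cv2) and the standard library are available. Lean on these libraries where they do the work, as an engineer would, in place of code of your own. Each camera call takes 0.05 s, during which the arm holds its last target. There are 200 camera calls.

TASK

Set the loose bearing cap, knob up, into the mouth of the bearing housing and let go; then take the wooden-handled hollow pusher, put it over the knob and press the cap straight down until it snaps past the spring pins and is fully home, and keep a steady push of about 15 N on it for a second. The bearing underneath bruises at 30 N, so never push harder than that, do not push the cap in with the fingers, and afterwards stand the pusher upright on the bench again, clear of the housing, leaving everything else where it is.

Things in the scene. Friction and masses are not known exactly. Their poses are not given: they have to be found in the camera images.
- housing: Grey cast bearing housing, fixed on a 150 x 100 x 18 mm plywood board. Its upright round cup, 62 mm across, opens upward; rim 61 mm and flange top 26 mm above the bench. Three steel spring pins with 6 mm round noses, 120 degrees apart, 13.5 mm below the rim, stick 3.7 mm into the bore and give way outward. Origin: on the bore's axis at the bench; z up.
- mouth (a point): Centre of the housing's mouth, on the bore's axis at rim height (61 mm above the bench). The oiled bore is 46 mm in diameter, widening over its upper 5 mm to 51.6 mm at the rim. A cap set in here rests loosely on the three pins, its underside 7 to 10 mm above the seat, its disc's top about 6 mm below the rim, its knob's top 16 mm above the rim.
- seat (a point): Centre of the rigid seat (top of the bearing) in the bore, 21 mm below the rim, 40 mm above the bench. A cap that is home has its underside here and its disc's top 14.5 mm below the rim. Pushing it down past the pins takes roughly 8 to 18 N; after some 2 to 5 mm they let go, the force drops, and they drive the cap home and hold it.
- cap: Loose aluminium bearing cap, about 60 g, lying knob up on the bench: a disc 44 mm in diameter and 6.5 mm thick with bevelled edges, and on it a round knob 15 mm in diameter, from 6.5 to 28 mm above the underside, by which it is picked. Origin: centre of the underside; z up along the knob.
- cap_knob (a point): Middle of the upper part of the cap's knob, 20 mm above the cap's underside.
- pusher: Loose pusher standing upright on the bench, 124 mm tall, about 220 g. Its lower 36 mm is a steel tube, open below (32 mm outer, 22 mm inner diameter, 35 mm deep), that goes over the cap's knob and bears on the disc; above it a round wooden handle 28 mm in diameter from 42 to 118 mm. Origin: centre of the open lower end; z up along the handle.
- pusher_grip (a point): Point on the pusher's axis 90 mm above its lower end, a good height to grip the handle.
There are look-alikes about, which are no part of the job. Several things look just like the cap: the one meant starts farthest to the robot's left. Several things look just like the housing: the one meant starts nearest to the robot's base.

How it is judged:
On the way, in this order (a step that is already met when the one before it is completed fails the run):
1. the cap lies in the housing's mouth on the spring pins, within 3.5 mm of the bore's axis and within 0.2 rad of level, its underside 5 to 13 mm above the seat, and let go (horizontal distance between cap and mouth below 0.0035 m and z of cap in the frame of seat between 0.005 and 0.013 m and angle between cap's own z axis and vertical below 0.2 rad and contact force between the fingers and cap below 0.05 N and linear speed of cap below 0.02 m/s), for 0.15 s.
2. the cap is home (within 1.8 mm of the seat, level) and the pusher holds it down with 10 to 20 N for 0.7 s on end (z of cap in the frame of seat below 0.0018 m and horizontal distance between cap and seat below 0.003 m and angle between the z axis of cap and the z axis of housing, either way round below 0.06 rad and angle between cap's own z axis and vertical below 0.3 rad and contact force between pusher and cap between 10 and 20 N), for 0.7 s.
At the end, for the whole second after the job is handed in: The cap is home in the housing: underside within 1.8 mm of the seat, within 3 mm of the bore's axis, within 0.06 rad of square to it. The pusher stands upright (within 0.08 rad) and at rest on the bench (lower end within 4 mm of it), not touching the housing or its board (z of cap in the frame of seat below 0.0018 m and horizontal distance between cap and seat below 0.003 m and angle between the z axis of cap and the z axis of housing, either way round below 0.06 rad and angle between cap's own z axis and vertical below 0.3 rad and height (world z) of pusher below 0.004 m and angle between pusher's own z axis and vertical below 0.08 rad and linear speed of pusher below 0.02 m/s and contact force between pusher and housing below 0.05 N).
It fails at once if the pusher presses on the cap or the housing with more than 30 N (contact force between pusher and cap above 30 N or contact force between pusher and housing above 30 N).
It fails at once if the cap is pushed in with the fingers or the arm (they touch it while it is in the bore, less than 5 mm above the seat) (horizontal distance between cap and seat below 0.01 m and z of cap in the frame of seat below 0.005 m and contact force between any of the fingers, the arm and cap above 0.5 N).
It fails at once if a bystander on the bench is shifted more than 30 mm (distance of any of spare_bearing, bar_offcut, firebrick, hammer, screw_jar, screwdriver, washer_stack from where it was at the start of the episode above 0.03 m).
It also fails if it takes over 72 s, if anything falls off the work surface, if the arm or the gripper's body presses on something with over 40 N, if the wrist force passes 120 N, or if a joint passes its speed limit or range.

## Working session

There is one attempt and no reset: what is moved stays moved. The work goes in short steps, Python scripts to look and compute and a tool call to move; the robot and the scene stay as the last step left them, time stands still between calls to the robot, and variables do not carry over. Pictures are saved under pics/ and viewed, at most 10 in all, crops included, and the job is handed in when it is done.

Besides the shell and the picture viewer there is one more tool, called after ">>>" as name(argument=value, ...), one argument or row to a line, values as JSON. servo_tool: Moves the arm, as the interface text tells. Its arguments: {"type":"object","properties":{"series":{"type":"array"},"claw":{"type":"number"},"grip_force":{"type":"number"}},"required":["series"]}

```bash
mkdir -p pics; cat > h.py <<'E'
import numpy as np, cv2
from station import telemetry, eyes, ticket, recognise, trace
def cal(c):
    k=eyes.calibration(c); R=cv2.Rodrigues(np.array(k["rvec"],float))[0]
    return np.array(k["mtx"],float),R,np.array(k["tvec"],float).ravel()
def proj(c,p):
    K,R,t=cal(c); u=K@(R@np.array(p,float)+t); return u[:2]/u[2]
def back(c,px,z):
    K,R,t=cal(c); d=R.T@np.linalg.inv(K)@[px[0],px[1],1]; o=-R.T@t
    return o+d*(z-o[2])/d[2]
def save(c,n):
    im=eyes.grab_frame(c); cv2.imwrite("pics/"+n,im[:,:,::-1]); return im
E
python3 - <<'E'
from h import *
for c in("top","side"):
    im=save(c,c+"0.png"); K,R,t=cal(c); print(c,"cam",np.round(-R.T@t,3),"f",K[0,0])
    for n in("cap","housing","pusher","cap_knob","mouth"):
        try:
            for r in recognise(c,n): print(n,round(r["conf"],2),np.round(r["position"],3),np.round(proj(c,r["position"])))
        except Exception as e: print(n,e)
s=telemetry.get_state(); print(s)
E
```

```text
top cam [0.342 0.068 1.368] f 547.9049652215891
cap 0.81 [ 0.6   -0.307  0.003] [470. 240.]
cap 0.55 [ 0.558 -0.203  0.004] [430. 256.]
housing 0.66 [ 0.571 -0.015  0.024] [355. 248.]
housing 0.56 [0.678 0.428 0.024] [180. 205.]
pusher 0.77 [0.547 0.269 0.108] [236. 251.]
cap_knob 0.68 [ 0.597 -0.301  0.003] [468. 241.]
cap_knob 0.55 [ 0.563 -0.204  0.008] [430. 253.]
mouth 0.73 [ 0.568 -0.013  0.024] [355. 250.]
side cam [ 0.539 -0.694  0.636] f 515.9394210327799
cap 0.64 [ 0.603 -0.312  0.008] [361. 449.]
housing 0.83 [0.672 0.406 0.024] [355. 172.]
housing 0.59 [ 0.575 -0.04   0.03 ] [326. 297.]
housing 0.55 [0.548 0.265 0.066] [305. 189.]
pusher 0.6 [0.55  0.264 0.064] [306. 190.]
cap_knob 0.83 [ 0.558 -0.215  0.009] [323. 390.]
cap_knob 0.7 [ 0.6   -0.313  0.006] [359. 451.]
mouth 0.9 [ 0.571 -0.038  0.03 ] [325. 297.]
mouth 0.68 [0.677 0.408 0.027] [357. 171.]
{'t': 0.6, 'q': array([ 1.47906564e+00,  3.58548900e-01,  1.18765233e-02, -2.25437102e-05,
       -1.22409949e+00, -2.88083258e-01]), 'qd': array([ 0.00029999, -0.0013316 , -0.00012204, -0.00064486,  0.00010697,
       -0.00018612]), 'joint_efforts': array([ 1.26216291e-03, -5.81992936e+01,  2.93177408e+01,  6.99965939e+00,
        1.23187617e-02, -3.55615168e-05]), 'eef_pos': array([0.25026435, 0.62684988, 0.19888001]), 'ee_rot': array([-3.14157523e+00,  2.72777332e-05, -3.79821603e-01]), 'force': array([-0.95260478,  0.59779058,  1.01579056]), 'moment': array([ 0.03849502,  0.00198173, -0.03870246]), 'gripper_force': 0.0, 'width': 0.08742717074845142}
```

View pics/top0.png

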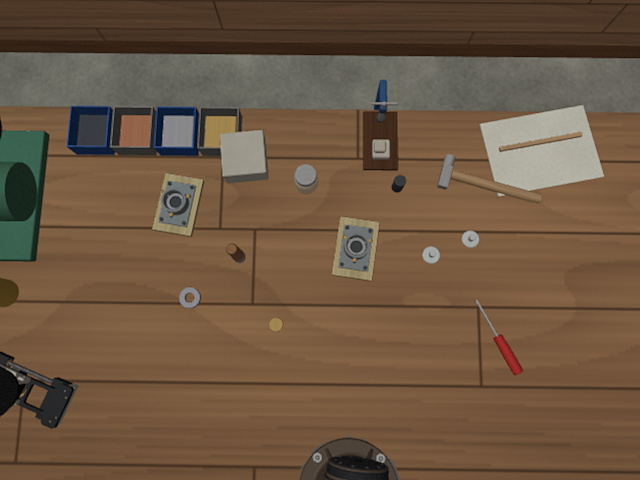

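View pics/side0.png

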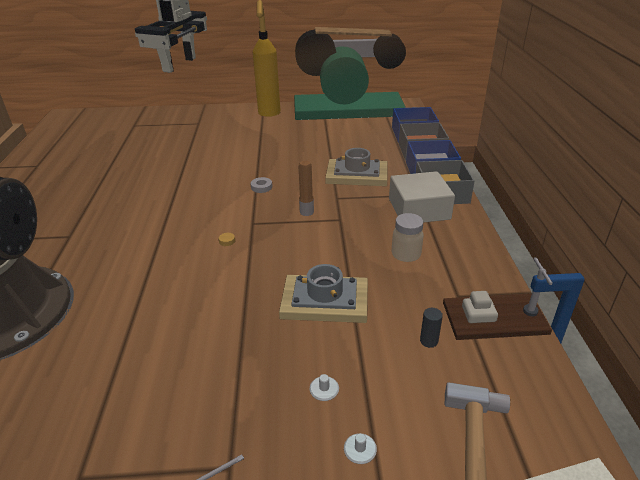

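Candidates for the cap are A at top (431,255) / side (324,387) with y≈-0.20, and B at top (470,239) / side (360,448) with y≈-0.31. Farthest left is A. Candidates for the housing are top (356,247) and top (176,202). The one nearest the base is (356,247). The pusher is at top (234,251) / side (306,190).

```bash
python3 - <<'E'
from h import *
for c in("top","side"):
    im=eyes.grab_frame(c)
    for n,zr in(("cap",.005),("cap_knob",.02),("pusher",.06)):
        for r in trace(c,n):
            m=r["mask"].astype(np.uint8); ys,xs=np.nonzero(m)
            if len(xs)<5: continue
            (cx,cy),rad=cv2.minEnclosingCircle(np.c_[xs,ys].astype(np.float32))
            print(c,n,round(r["conf"],2),"n",len(xs),"bb",xs.min(),xs.max(),ys.min(),ys.max(),"cen",round(xs.mean(),1),round(ys.mean(),1),"w",np.round(back(c,(xs.mean(),ys.mean()),zr)[:2],4))
    if c=="top": a=cv2.resize(im[205:285,330:490],None,fx=5,fy=5,interpolation=cv2.INTER_CUBIC)
    else: b=cv2.resize(im[260:330,270:430],None,fx=5,fy=5,interpolation=cv2.INTER_CUBIC)[:200*5]
cv2.imwrite("pics/crop.png",a[:,:,::-1]); cv2.imwrite("pics/crops.png",b[:,:,::-1])
E
```

```text
top cap 0.81 n 249 bb 422 439 246 262 cen 430.8 253.9 w [ 0.562  -0.2057]
top cap 0.52 n 240 bb 462 479 230 246 cen 470.4 238.3 w [ 0.6033 -0.3067]
top cap_knob 0.78 n 250 bb 423 440 246 262 cen 431.5 254.0 w [ 0.5594 -0.2043]
top cap_knob 0.62 n 209 bb 463 479 230 245 cen 471.0 237.8 w [ 0.6016 -0.304 ]
top pusher 0.71 n 244 bb 227 245 243 262 cen 236.0 252.3 w [0.5513 0.276 ]
side cap 0.9 n 825 bb 344 377 433 463 cen 360.1 448.3 w [ 0.6018 -0.3086]
side cap 0.6 n 577 bb 310 338 374 400 cen 323.8 387.8 w [ 0.5597 -0.2078]
side cap_knob 0.93 n 595 bb 310 338 374 400 cen 323.8 387.8 w [ 0.5591 -0.2194]
side cap_knob 0.62 n 820 bb 344 376 433 463 cen 359.6 448.2 w [ 0.5997 -0.3176]
side cap_knob 0.55 n 702 bb 298 313 161 214 cen 305.4 188.0 w [0.5502 0.3472]
side pusher 0.79 n 719 bb 298 313 161 215 cen 305.5 188.3 w [0.5497 0.2785]
```

View pics/crop.png

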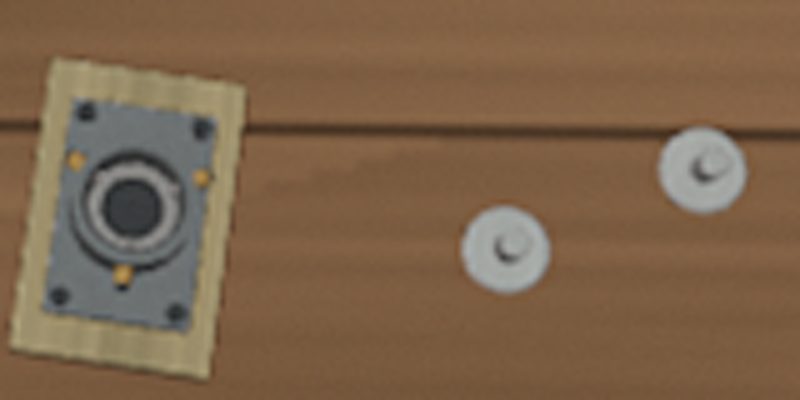

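View pics/crops.png

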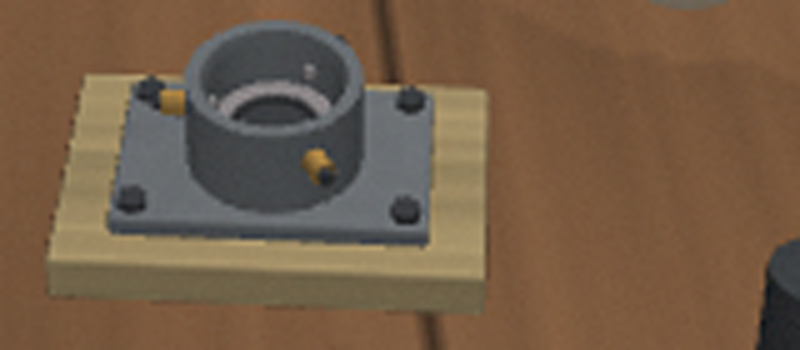

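```bash
cat > ov.py <<'E'
from h import *
def circ(im,c,x,y,z,r,s,x0,y0,col):
    a=np.linspace(0,2*np.pi,49)
    p=np.array([(proj(c,(x+r*np.cos(t),y+r*np.sin(t),z))-[x0,y0]+.5)*s-.5 for t in a])
    cv2.polylines(im,[np.round(p).astype(np.int32)],True,col,1)
E
python3 - <<'E'
from ov import *
h=back("side",(324.3,275.2),.061); h2=back("top",(355.8,246.2),.061); print("hous side",h,"top",h2)
A=back("top",(430.8,254.4),.0065); print("cap top",A)
# cap side: disc widest row centre
im=eyes.grab_frame("side"); c=im[366:406,304:344].astype(int).min(2)
m=(c>115); ys,xs=np.nonzero(m); print("bb",xs.min()+304,xs.max()+304,ys.min()+366,ys.max()+366)
mm=lambda k:None
best=[]
T=eyes.grab_frame("top")
def view(im,c,x0,y0,w,hh,s):
    o=cv2.resize(im[y0:y0+hh,x0:x0+w],None,fx=s,fy=s,interpolation=cv2.INTER_CUBIC).copy()
    for (hx,hy),col in((h[:2],(255,0,0)),(h2[:2],(0,255,0))):
        circ(o,c,hx,hy,.061,.031,s,x0,y0,col); circ(o,c,hx,hy,.061,.0258,s,x0,y0,col)
        circ(o,c,hx,hy,.026,.031,s,x0,y0,col) if 0 else None
    circ(o,c,A[0],A[1],.005,.022,s,x0,y0,(0,255,255)); circ(o,c,A[0],A[1],.028,.0075,s,x0,y0,(0,255,255))
    return o
p=[view(T,"top",336,226,40,40,7),view(T,"top",411,234,40,40,7),view(im,"side",304,258,40,40,7),view(im,"side",304,366,40,40,7)]
cv2.imwrite("pics/ov.png",np.vstack([np.hstack(p[:2]),np.hstack(p[2:])])[:,:,::-1])
E
```

```text
hous side [ 0.57272431 -0.01729577  0.061     ] top [ 0.56968881 -0.01360953  0.061     ]
cap top [ 0.56056848 -0.20535524  0.0065    ]
bb 310 338 374 400
```

View pics/ov.png

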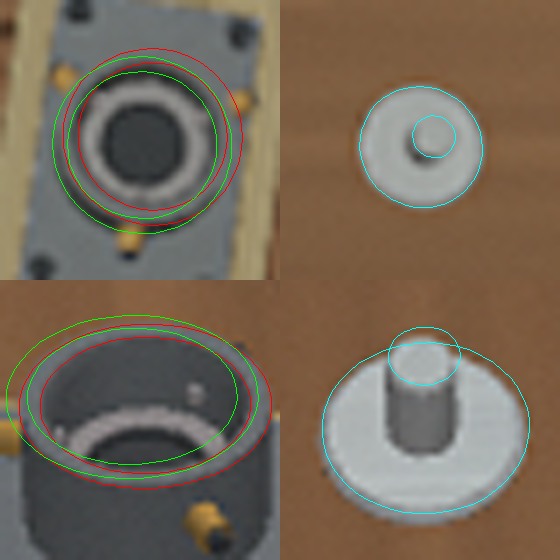

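>>> servo_tool(
  series=[
    [[0,-41,0,0],[0,-41,0,0],[0,-41,0,0],[0,-41,0,0],[0,-41,0,0],[0,0,0,0],[0,0,0,0],[0,0,0,0],[0,0,0,0],[0,0,0,0]],
  ],
  claw=0,
  grip_force=25,
)

```text
t: 1.93
eef_pos: [0.3261, 0.8168, 0.2019]
ee_rot: [-3.139, 0.0, -0.38]
force: [-0.5, -0.2, 0.4]
width: 0.0437
gripper_force: 0.0
```

The overlay shows the cap model fits the top view at (430.8,254.4). The side view puts it about 2 mm nearer to −y. The rim centre lies between the two guesses, about (0.5715,−0.016). The first shift went the wrong way along y, but nothing was in the way. I will square the yaw and go to the cap.

>>> servo_tool(
  series=[
    [[0,0,0,-0.095],[0,0,0,-0.095],[0,0,0,-0.095],[0,0,0,-0.095],[9,40,0,0],[9,40,0,0],[9,40,0,0],[9,40,0,0],[9,40,0,0],[9,40,0,0]],
  ],
)

```text
t: 2.77
eef_pos: [0.3801, 0.5746, 0.2016]
ee_rot: [-3.138, -0.001, 0.001]
force: [0.4, 0.4, -0.5]
width: 0.0436
gripper_force: 0.0
```

>>> servo_tool(
  series=[
    [[9,40,0,0],[9,40,0,0],[9,40,0,0],[9,40,0,0],[9,40,0,0],[9,40,0,0],[9,40,0,0],[9,40,0,0],[9,40,0,0],[9,40,0,0]],
  ],
)

```text
t: 3.6
eef_pos: [0.4697, 0.175, 0.201]
ee_rot: [-3.138, -0.004, 0.001]
force: [1.9, -0.7, 0.2]
width: 0.0438
gripper_force: 0.0
```

>>> servo_tool(
  series=[
    [[9,40,0,0],[9,40,0,0],[9,40,0,0],[9,40,0,0],[9,40,0,0],[9,40,0,0],[9,40,0,0],[9,40,0,0],[0,30,0,0],[0,0,0,0]],
  ],
)

```text
t: 4.43
eef_pos: [0.5414, -0.1771, 0.2005]
ee_rot: [3.141, -0.003, -0.003]
force: [0.2, 1.7, -0.7]
width: 0.0438
gripper_force: 0.0
```

>>> servo_tool(
  series=[
    [[19,29,0,0],[0,0,40,0],[0,0,40,0],[0,0,40,0],[0,0,20,0],[0,0,0,0],[0,0,0,0],[0,0,0,0],[0,0,0,0],[0,0,0,0]],
  ],
)

```text
t: 5.27
eef_pos: [0.5628, -0.2017, 0.0613]
ee_rot: [3.141, -0.004, 0.001]
force: [-0.5, 0.2, 1.0]
width: 0.0435
gripper_force: 0.0
```

```bash
python3 - <<'E'
from h import *
im=save("side","g1f.png"); t=eyes.grab_frame("top")
a=cv2.resize(im[310:410,270:370],None,fx=4,fy=4,interpolation=cv2.INTER_CUBIC)
b=cv2.resize(t[204:304,380:480],None,fx=4,fy=4,interpolation=cv2.INTER_CUBIC)
cv2.imwrite("pics/g1.png",np.hstack([a,b])[:,:,::-1])
s=telemetry.get_state(); print(s["eef_pos"],s["ee_rot"],s["force"]); p=s["eef_pos"]
print(proj("side",p),proj("side",(.5605,-.2065,.028)))
E
```

```text
[ 0.56227149 -0.20166954  0.06041624] [ 3.14147221e+00 -2.61747866e-03  3.52263227e-04] [ 0.98290841  0.12172787 -0.28380209]
[324.85392357 359.42610837] [324.12468624 376.96550682]
```

View pics/g1.png

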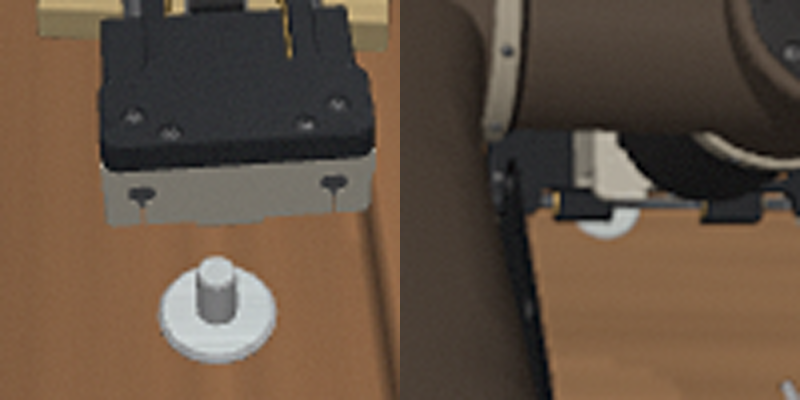

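The side view shows the knob at (324,378). The body, long side toward the camera, would hide the fit there, so I turn 90° to keep the view clear.

>>> servo_tool(
  series=[
    [[-2,5,0,0.121],[0,0,0,0.121],[0,0,0,0.121],[0,0,0,0.121],[0,0,0,0.121],[0,0,0,0.121],[0,0,0,0.121],[0,0,0,0.121],[0,0,0,0.121],[0,0,0,0.121]],
  ],
)

```text
t: 6.2
eef_pos: [0.5598, -0.2067, 0.0594]
ee_rot: [-3.141, -0.0, -1.216]
force: [-0.6, 0.1, 0.1]
width: 0.0441
gripper_force: 0.0
```

>>> servo_tool(
  series=[
    [[0,0,0,0.121],[0,0,0,0.121],[0,0,0,0.121],[0,0,0,0],[0,0,0,0],[0,0,0,0],[0,0,0,0],[0,0,0,0],[0,0,0,0],[0,0,0,0]],
  ],
)

```text
t: 7.03
eef_pos: [0.5595, -0.2067, 0.0589]
ee_rot: [3.142, -0.0, -1.572]
force: [-0.4, 1.0, -0.0]
width: 0.0436
gripper_force: 0.0
```

```bash
python3 - <<'E'
from h import *
im=save("side","g2f.png")
a=cv2.resize(im[330:410,274:374],None,fx=7,fy=7,interpolation=cv2.INTER_CUBIC)
s=telemetry.get_state(); print(s["eef_pos"],s["ee_rot"],s["force"]); p=s["eef_pos"]
q=(proj("side",p)-[274,330])*7; cv2.circle(a,(int(q[0]),int(q[1])),4,(255,0,0),1); print(q)
cv2.imwrite("pics/g2.png",a[:,:,::-1])
E
```

```text
[ 0.5594289  -0.20670548  0.05883212] [ 3.14150676e+00 -1.09492100e-05 -1.57226083e+00] [-0.40690849 -0.12655114 -0.5893671 ]
[343.63338055 231.35266527]
```

View pics/g2.png

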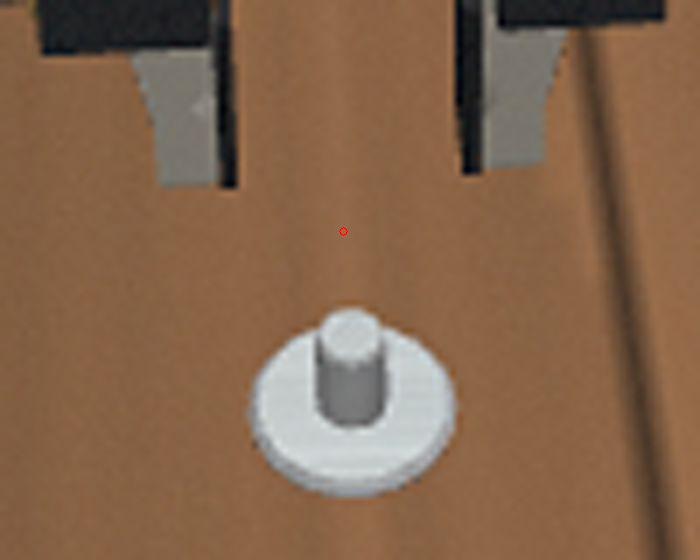

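Finger tips are at (307,356) and (340,355), centred on x≈324, and the knob is at x≈324, so x is aligned. The tips sit above the TCP while open because the fingers swing, so I close partly to measure that.

>>> servo_tool(
  series=[
    [[0,0,0,0],[0,0,0,0],[0,0,0,0],[0,0,0,0],[0,0,0,0],[0,0,0,0],[0,0,0,0],[0,0,0,0],[0,0,0,0],[0,0,0,0]],
  ],
  claw=0.5,
)

```text
t: 7.92
eef_pos: [0.5595, -0.2067, 0.0589]
ee_rot: [-3.142, 0.0, -1.573]
force: [-0.3, -0.3, -0.2]
width: 0.0221
gripper_force: 0.0
```

```bash
python3 - <<'E'
from h import *
s=telemetry.get_state(); p=s["eef_pos"]; print(p,s["width"])
g=eyes.grab_frame("side").astype(int).max(2)
g0=cv2.imread("pics/g2f.png").max(2)
for n,im in(("open",g0),("half",g)):
    print(n); 
    for r in range(344,374,1): print(r,"".join("#" if v<45 else ("+" if v<70 else ".") for v in im[r,290:360]))
w=s["width"]
for wd in(.0437,w): print([np.round(proj("side",p+[sx*wd/2,-.0095,0]),1) for sx in(-1,1)])
print(proj("side",p+[0,0,.01])-proj("side",p))
E
```

```text
[ 0.55946433 -0.20668196  0.05887238] 0.022136884554651504
open
344 ...............##................................###+.................
345 ...............##................................####.................
346 ...............##+...............................####.................
347 ...............##+................................##+.................
348 ...............##+................................##+.................
349 ...............##+................................##+.................
350 ...............##+................................##+.................
351 ...............+##................................##+.................
352 ...............+##................................##+.................
353 ................##................................##+.................
354 ................##................................##+.................
355 ................##....................................................
356 ................##....................................................
357 .........................................................
[... 2886 characters left out ...]
.........................................................
367 ......................................................................
368 ......................................................................
369 ......................................................................
370 ......................................................................
371 ......................................................................
372 ......................................................................
373 ......................................................................
[array([308. , 369.3]), array([339. , 367.4])]
[array([315.7, 368.8]), array([331.4, 367.8])]
[-0.1032197 -4.7153602]
```

>>> servo_tool(
  series=[
    [[0,0,10,0],[0,0,10,0],[0,0,10,0],[0,0,0,0],[0,0,0,0],[0,0,0,0],[0,0,0,0],[0,0,0,0],[0,0,0,0],[0,0,0,0]],
  ],
)

```text
t: 8.8
eef_pos: [0.5597, -0.2067, 0.0292]
ee_rot: [-3.141, -0.0, -1.573]
force: [0.3, 0.9, 0.5]
width: 0.022
gripper_force: 0.0
```

```bash
python3 - <<'E'
from h import *
im=save("side","g3f.png")
a=cv2.resize(im[335:415,274:374],None,fx=7,fy=7,interpolation=cv2.INTER_CUBIC)
s=telemetry.get_state(); print(s["eef_pos"],s["force"]); p=s["eef_pos"]
for d in(0,.01,.019):
  q=(proj("side",p+[0,0,d])-[274,335])*7; cv2.circle(a,(int(q[0]),int(q[1])),4,(255,0,0),1); print(q)
cv2.imwrite("pics/g3.png",a[:,:,::-1])
E
```

```text
[ 0.55962131 -0.20672318  0.02915955] [-0.47373418 -0.21250966 -0.9616172 ]
[346.64371346 291.26410081]
[345.96047388 259.77726138]
[345.33629085 231.01202132]
```

View pics/g3.png

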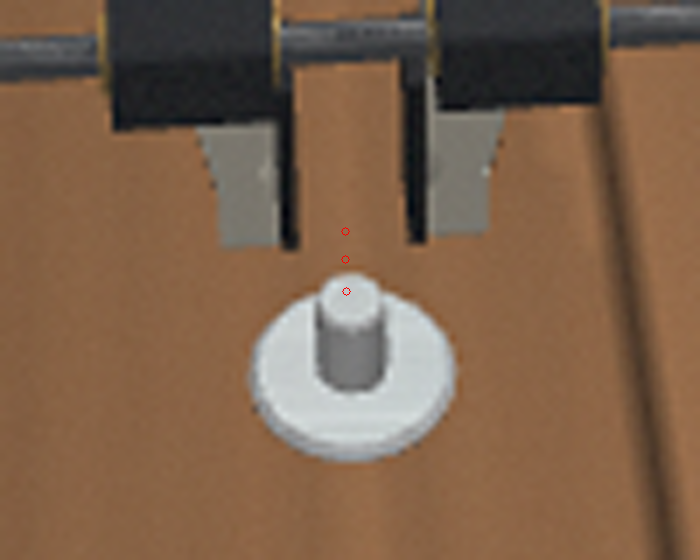

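The tips (crop 288,245 and 417,240) are level with or above the knob top (350,300), so they are clearly higher than the TCP point. I will go lower and test by closing.

>>> servo_tool(
  series=[
    [[0,0,8,0],[0,0,8,0],[0,0,0,0],[0,0,0,0],[0,0,0,0],[0,0,0,0],[0,0,0,0],[0,0,0,0],[0,0,0,0],[0,0,0,0]],
  ],
  claw=1,
  grip_force=10,
)

```text
t: 9.68
eef_pos: [0.5596, -0.2067, 0.013]
ee_rot: [-3.141, -0.0, -1.573]
force: [0.3, 0.2, -1.0]
width: 0.0003
gripper_force: 0.0
```

```bash
python3 - <<'E'
from h import *
im=save("side","g4f.png")
s=telemetry.get_state(); print(s["eef_pos"],s["width"],s["gripper_force"],s["force"]); p=s["eef_pos"]
g=im.astype(int)
for r in range(350,402): print(r,"".join("#" if v<45 else ("+" if v<80 else ("." if v<150 else "o")) for v in g[r,295:355,2]))
E
```

```text
[ 0.55954174 -0.20666978  0.01299736] 0.0008978920032221631 0.0 [-0.5959481  -0.51631047  0.3842172 ]
350 ..+++++++++++++++++++++#+++++++++#++#####################+++
351 ..++++++++++++++++#########++++++########################+++
352 ++++#######################++++++########################+++
353 +++########################++#+++########################+++
354 ++++#######################++#+++#######################++++
355 +++########################++#++.#######################++++
356 +++#############################.#######################++++
357 ++++############################.#######################++++
358 ++++############################.+######################++++
359 ++++############################.+###+++++++++++++++++++++++
360 ++++###############++++++++#####...........+++++++++++++++++
361 ++++##+++++++++...........+#####...........+++++++++++++++++
362 +++++++++++++++...........+#####...........+++++++++++++++++
363 ++++++++++++++++..........+#####..........++++++++++++++++++
364 ++++++++++++++++..........+#####..........++++++++++++++++++
365 ++++++++++++++++...
[... 1681 characters left out ...]
+++++oooooooooooooooooooooooooooo.++++++++++++++++
392 +++++++++++++++.ooooooooooooooooooooooooooo.++++++++++++++++
393 ++++++++++++++++oooooooooooooooooooooooooo.+++++++++++++++++
394 ++++++++++++++++.ooooooooooooooooooooooooo++++++++++++++++++
395 +++++++++++++++++.ooooooooooooooooooooooo.++++++++++++++++++
396 ++++++++++++++++++oo.ooooooooooooooooooo.+++++++++++++++++++
397 +++++++++++++++++++...ooooooooooooooooo.++++++++++++++++++++
398 ++++++++++++++++++++..ooooooooooooooo..+++++++++++++++++++++
399 ++++++++++++++++++++++.oooooooooooo..+++++++++++++++++++++++
400 +++++++++++++++++++++++++..oooo...++++++++++++++++++++++++++
401 ++++++++++++++++++++++++++++++++++++++++++++++++++++++++++++
```

```bash
python3 - <<'E'
from h import *
p=np.array([.25026,.62685,.19888]); y=-.38; ty=np.array([np.sin(y),-np.cos(y),0]); tx=np.array([np.cos(y),np.sin(y),0])
for h in(0,.019):
  for s in(-1,1): print("h",h,s,"side",np.round(proj("side",p+s*ty*.044+[0,0,h]),1),"top",np.round(proj("top",p+s*ty*.044+[0,0,h]),1))
im=cv2.imread("pics/side0.png").max(2).astype(int)
for r in range(30,80,2): print(r,"".join("#" if v<60 else ("+" if v<90 else ".") for v in im[r,130:215]))
print("body g1",proj("side",(.5623,-.298,.1264)), "now tcp", proj("side",telemetry.get_state()["eef_pos"]))
E
```

```text
h 0 -1 side [190.   70.2] top [ 32.4 374.4]
h 0 1 side [171.7  81.3] top [ 70.  391.2]
h 0.019 -1 side [188.8  62.8] top [ 27.6 375. ]
h 0.019 1 side [170.3  73.7] top [ 65.8 392. ]
30 .....####################################+++++###########+++####+..######+...........
32 .....+###################################...........++.+###++++######+...............
34 ...............+++++#################.+#######+.+..+###++....++......................
36 ....................................+++############++.......++++.....................
38 ....................................+++#########+...........+++......................
40 ...........##+.........................#########.............+++.....................
42 ............##...................##...++########.....#######++++.....................
44 .................................+#....+#####+.......#######++++.....................
46 .......................................#++...........+#######.++.....................
48 ........................................+............+#######+++.....................
50 .........................
[... 676 characters left out ...]
.......
66 ........................................++#..........................................
68 ........................................++++.........................................
70 .........................................++#.........................................
72 .....................................+++.............................................
74 .....................................................................................
76 .....................................................................................
78 .....................................................................................
body g1 [329.1327035 385.1225467] now tcp [323.61902495 383.70608481]
```

Start-picture tips also sit about 24 mm above the stated TCP, so the real tips are about 24 mm behind it. I open and go lower in small steps, watching the force.

>>> servo_tool(
  series=[
    [[0,0,0,0],[0,0,0,0],[0,0,0,0],[0,0,0,0],[0,0,0,0],[0,0,4,0],[0,0,4,0],[0,0,4,0],[0,0,0,0],[0,0,0,0]],
  ],
  claw=0.5,
)

```text
t: 10.57
eef_pos: [0.5591, -0.2067, 0.0003]
ee_rot: [3.141, 0.0, -1.573]
force: [0.4, -0.5, 0.3]
width: 0.0219
gripper_force: 0.0
```

>>> servo_tool(
  series=[
    [[0,0,0,0],[0,0,0,0],[0,0,0,0],[0,0,0,0],[0,0,0,0],[0,0,0,0],[0,0,0,0],[0,0,0,0],[0,0,0,0],[0,0,0,0]],
  ],
  claw=0.62,
)

```text
t: 11.4
eef_pos: [0.5595, -0.2067, 0.0009]
ee_rot: [-3.142, -0.0, -1.573]
force: [1.0, -0.2, -0.1]
width: 0.0164
gripper_force: 0.0
```

```bash
python3 - <<'E'
from h import *
im=save("side","g5f.png")
s=telemetry.get_state(); print(s["eef_pos"],s["width"],s["gripper_force"],s["force"]); p=s["eef_pos"]
g=im.astype(int)
for r in range(364,402): print(r,"".join("#" if v<45 else ("+" if v<80 else ("." if v<150 else "o")) for v in g[r,295:355,2]))
E
```

```text
[ 0.55944556 -0.20672107  0.00087479] 0.01634320924146192 0.0 [0.4734897  0.29043193 0.1560262 ]
364 #######################+++++++++++####.+####################
365 #######################++++++++++++###.+++++++++++++++++++++
366 #######################++++++++++++###...........+++++++++++
367 ##########+++++......##++++++++++++###..........++++++++++++
368 ++++++++++...........##++++++++++++###..........++++++++++++
369 ++++++++++...........##++++++++++++###..........++++++++++++
370 +++++++++++..........##++++++++++++###..........++++++++++++
371 +++++++++++..........##++++++++++++###.........+++++++++++++
372 +++++++++++..........##++++++++++++###.........+++++++++++++
373 ++++++++++++.........##++++++++++++###.........+++++++++++++
374 ++++++++++++.........##+++..ooo.+++###.........+++++++++++++
375 ++++++++++++.........##++.ooooooo++###.........+++++++++++++
376 ++++++++++++.........###.oooooooo..###.........+++++++++++++
377 ++++++++++++.........##.ooooooooooo+##.........+++++++++++++
378 ++++++++++++.........##+ooooooooooo+##.........+++++++++++++
379 ++++++++++++.........+#+
[... 766 characters left out ...]
+++++oooooooooooooooooooooooooooo.++++++++++++++++
392 +++++++++++++++.ooooooooooooooooooooooooooo.++++++++++++++++
393 ++++++++++++++++oooooooooooooooooooooooooo.+++++++++++++++++
394 ++++++++++++++++.ooooooooooooooooooooooooo++++++++++++++++++
395 +++++++++++++++++.ooooooooooooooooooooooo.++++++++++++++++++
396 ++++++++++++++++++oo.ooooooooooooooooooo.+++++++++++++++++++
397 +++++++++++++++++++...ooooooooooooooooo.++++++++++++++++++++
398 ++++++++++++++++++++.oooooooooooooooo..+++++++++++++++++++++
399 ++++++++++++++++++++++.ooooooooooooo.+++++++++++++++++++++++
400 +++++++++++++++++++++++++..oooo...++++++++++++++++++++++++++
401 ++++++++++++++++++++++++++++++++++++++++++++++++++++++++++++
```

>>> servo_tool(
  series=[
    [[0,0,0,0],[0,0,0,0],[0,0,3,0],[0,0,3,0],[0,0,3,0],[0,0,2,0],[0,0,0,0],[0,0,0,0],[0,0,0,0],[0,0,0,0]],
  ],
  claw=0.52,
)

```text
t: 12.28
eef_pos: [0.5596, -0.2067, -0.01]
ee_rot: [-3.141, -0.0, -1.573]
force: [-0.7, 0.2, -0.5]
width: 0.0206
gripper_force: 0.0
```

>>> servo_tool(
  series=[
    [[0,0,0,0],[0,0,0,0],[0,0,0,0],[0,0,0,0],[0,0,0,0],[0,0,0,0],[0,0,0,0],[0,0,0,0],[0,0,0,0],[0,0,0,0]],
  ],
  claw=1,
  grip_force=15,
)

```text
t: 13.12
eef_pos: [0.5596, -0.2067, -0.01]
ee_rot: [-3.141, -0.0, -1.573]
force: [-0.0, 0.3, 2.1]
width: 0.0139
gripper_force: 15.0
```

Gripped. Lift and carry over the housing (Δx +11, Δy +190 mm relative).

>>> servo_tool(
  series=[
    [[0,0,-15,0],[0,0,-35,0],[0,0,-35,0],[-38,-2,-5,0],[-38,-2,0,0],[-38,-2,0,0],[-38,-2,0,0],[-38,-3,0,0],[0,0,0,0],[0,0,0,0]],
  ],
)

```text
t: 13.95
eef_pos: [0.5708, -0.0146, 0.0797]
ee_rot: [3.141, 0.0, -1.569]
force: [-0.4, -0.5, -0.7]
width: 0.0135
gripper_force: 15.0
```

>>> servo_tool(
  series=[
    [[0,0,0,0],[0,0,0,0],[0,0,0,0],[0,0,0,0],[0,0,0,0],[0,0,0,0],[0,0,0,0],[0,0,0,0],[0,0,0,0],[0,0,0,0]],
  ],
)

```text
t: 14.78
eef_pos: [0.5708, -0.0167, 0.0799]
ee_rot: [-3.142, -0.0, -1.573]
force: [0.1, -1.4, -1.2]
width: 0.0133
gripper_force: 15.0
```

```bash
python3 - <<'E'
from ov import *
im=save("side","g6f.png"); x0,y0,s=274,225,7
a=cv2.resize(im[y0:y0+80,x0:x0+100],None,fx=s,fy=s,interpolation=cv2.INTER_CUBIC)
st=telemetry.get_state(); print(st["eef_pos"],st["width"],st["force"]); p=st["eef_pos"]
circ(a,"side",.5727,-.0173,.061,.0258,s,x0,y0,(255,0,0)); circ(a,"side",.5727,-.0173,.061,.031,s,x0,y0,(255,0,0))
# cap expected (side frame): underside z=tcp+.010
cx,cy,cz=p[0]+.0009,p[1]-.0008,p[2]+.010
circ(a,"side",cx,cy,cz,.021,s,x0,y0,(0,255,0)); circ(a,"side",cx,cy,cz+.028,.0075,s,x0,y0,(0,255,0)); circ(a,"side",cx,cy,cz+.0032,.022,s,x0,y0,(0,255,255))
cv2.imwrite("pics/g6.png",a[:,:,::-1])
E
```

```text
[ 0.57084011 -0.01668379  0.07986547] 0.013255109953382692 [ 0.08105364  0.28607522 -0.48084632]
```

View pics/g6.png

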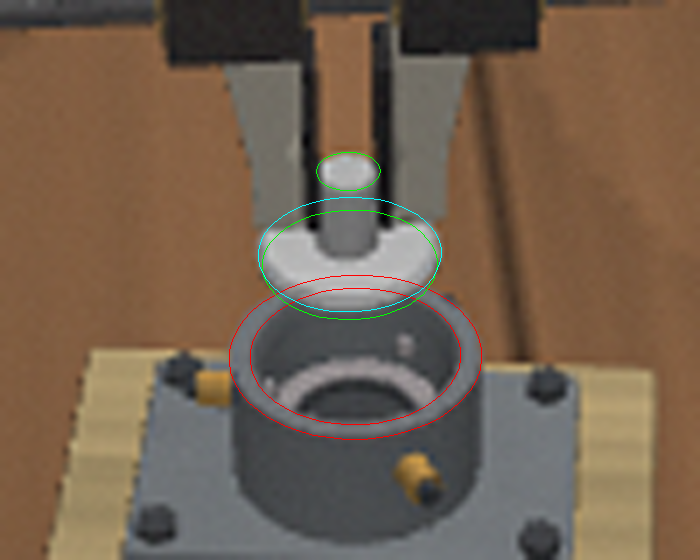

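The side view shows the cap level in the fingers, disc centre at crop (350,252), rim centre at (356,357). It needs about 1 mm more in +x. Lower it in.

>>> servo_tool(
  series=[
    [[0,-1,0,0],[0,0,5,0],[0,0,5,0],[0,0,5,0],[0,0,5,0],[0,0,4,0],[0,0,3,0],[0,0,3,0],[0,0,0,0],[0,0,0,0]],
  ],
)

```text
t: 15.67
eef_pos: [0.5718, -0.0167, 0.0497]
ee_rot: [3.141, -0.0, -1.573]
force: [0.7, 0.2, -0.3]
width: 0.0135
gripper_force: 15.0
```

>>> servo_tool(
  series=[
    [[0,0,2,0],[0,0,0,0],[0,0,2,0],[0,0,0,0],[0,0,0,0],[0,0,0,0],[0,0,0,0],[0,0,0,0],[0,0,0,0],[0,0,0,0]],
  ],
)

```text
t: 16.5
eef_pos: [0.5719, -0.0167, 0.0459]
ee_rot: [-3.142, 0.0, -1.573]
force: [-0.2, -0.2, -0.6]
width: 0.0134
gripper_force: 15.0
```

```bash
python3 - <<'E'
from h import *
im=save("side","g7f.png")
s=telemetry.get_state(); print(s["eef_pos"],s["width"],s["gripper_force"],s["force"],s["moment"])
g=im.astype(int)
for r in range(248,292): print(r,"".join("#" if v<45 else ("+" if v<80 else ("." if v<150 else "o")) for v in g[r,295:355,2]))
E
```

```text
[ 0.57185197 -0.01670709  0.04589255] 0.013588845916727365 14.99991774559021 [ 0.25546894  0.02272889 -0.63712807] [ 0.10286033 -0.05711031  0.0280613 ]
248 ++++####################+++++++++##+.###################++++
249 ++++#####################++++++++##+.###################++++
250 ++++####################+++++++++##+.##++++++.++###+++++++++
251 ++++#########++++#+++++#+++++++++#+#..........+++##+++++++++
252 ++++++++++++...........+#++++++++###..........+++##+++++++++
253 +++++++++++++..........+#++++++++###..........++++#+++++++++
254 +++++++++++++..........##++++++++###..........++++#+++++++++
255 +++++++++++++..........##++++++++###.........+++++#+++++++++
256 ++++++++++++++.........##++++++++###.........+++++#+++++++++
257 ++++++++++++++.........+#++++++++###.........+++++#+++++++++
258 ++++++++++++++.........##++++++++###.........+++++##++++++++
259 +++++++++++++++........##++++++++###........+++++++#++++++++
260 +++++++++++++++........##++++++++###........++++++##++++++++
261 +++++++++++++++........##++++++++###........++++++##++++++++
262 +++++++++++++++........##++++++++
[... 1212 characters left out ...]
++++.........ooooooooooooo.oo.......+.......+##+#+
282 .......+####++...........oooooooooooo........+++........++..
283 ............++++.....+.....ooooooo...+.....++++.............
284 ............+++++.........................++++++............
285 ............+++++++.....................+++++++.............
286 ............+++++++++................++++++++++.............
287 ............++++++++++++.+.......++++++++++++++.............
288 ............+++++++++++++++++.+++++.+++++++++++.............
289 .............++++++++++++.++++++.++++.+++++++++.............
290 .............+++++++++++.+..++++.++++++++++++++.............
291 .............++++++++++.+++.+++++++++++++++++++.............
```

>>> servo_tool(
  series=[
    [[0,0,1,0],[0,0,1,0],[0,0,1,0],[0,0,1,0],[0,0,0,0],[0,0,0,0],[0,0,0,0],[0,0,0,0],[0,0,0,0],[0,0,0,0]],
  ],
)

```text
t: 17.38
eef_pos: [0.5719, -0.0167, 0.0419]
ee_rot: [-3.141, 0.0, -1.573]
force: [-0.5, -0.2, -1.0]
width: 0.0132
gripper_force: 15.0
```

>>> servo_tool(
  series=[
    [[0,0,1,0],[0,0,0,0],[0,0,1,0],[0,0,0,0],[0,0,0,0],[0,0,0,0],[0,0,0,0],[0,0,0,0],[0,0,0,0],[0,0,0,0]],
  ],
)

```text
t: 18.22
eef_pos: [0.5719, -0.0167, 0.0399]
ee_rot: [-3.142, -0.0, -1.573]
force: [-0.7, -0.3, -0.3]
width: 0.0136
gripper_force: 15.0
```

>>> servo_tool(
  series=[
    [[0,0,0,0],[0,0,0,0],[0,0,0,0],[0,0,0,0],[0,0,0,0],[0,0,0,0],[0,0,-20,0],[0,0,-35,0],[0,0,-35,0],[0,0,-35,0]],
  ],
  claw=0.3,
)

```text
t: 19.05
eef_pos: [0.5714, -0.0168, 0.1661]
ee_rot: [3.141, -0.0, -1.573]
force: [1.2, -0.4, -0.7]
width: 0.0306
gripper_force: 0.0
```

```bash
python3 - <<'E'
from h import *
im=save("side","g8f.png")
s=telemetry.get_state(); print(s["eef_pos"],s["width"],s["force"])
g=im.astype(int)
for r in range(256,292): print(r,"".join("#" if v<45 else ("+" if v<80 else ("." if v<150 else "o")) for v in g[r,295:355,2]))
for z in (.048,.050): print(z,"knobtop",proj("side",(.5727,-.0173,z+.028)))
for r in recognise("side","pusher"): print(r)
x=np.array([0.5497,.2785])
for z in(0,.124): print(proj("side",(.549,.268,z)))
m=[r for r in trace("side","pusher")]
for r in m:
    ys,xs=np.nonzero(r["mask"]); print(r["conf"],xs.min(),xs.max(),ys.min(),ys.max())
    for y in (ys.min()+1,ys.min()+3,ys.max()-6,ys.max()-3,ys.max()-1,ys.max()): q=xs[ys==y]; print(y,q.min(),q.max())
E
```

```text
[ 0.57555694 -0.01674934  0.17426479] 0.030465206025247656 [ 3.51924048 -0.33783095  8.49667983]
256 ++++++++++++++++++++++++++++++++++++++++++++++++++##++++++++
257 ++++++++++++++++++++++++++++++++++++++++++++++++++##++++++++
258 ++++++++++++++++++++++++++++++++++++++++++++++++++##++++++++
259 ++++++++++++++++++++++++++++++++++++++++++++++++++##++++++++
260 +++++++++++++++++++++++++++++++++++++++++++++++++++#++++++++
261 ++++++++++++++++++++++++++++++++++++++++++++++++++##++++++++
262 +++++++++++++++++++++++++++++++++++++++++++++++++++##+++++++
263 +++++++++++++++++++++++++++++++++++++++++++++++++++#++++++++
264 ++++++++++++++++++++++++...........++++++++++++++++##+++++++
265 +++++++++++++++++++++..................++++++++++++##+++++++
266 ++++++++++++++++++...........ooo.........++++++++++##+++++++
267 +++++++++++++++++..........oooooo.+++......++++++++###++++++
268 ++++++++++++++++..........oooooooo.++++.....++++++++#+++++++
269 ++++++++++++++........++++oooooooo.++++++....+++++++#+++++++
270 ++++++++++++++.....+++++++..ooooo.++++++++....++++++##++++++
271 +++++++++++++.....++++++
[... 828 characters left out ...]
.....+++++.......ooooooooooo.......+++++.............
285 ............+++++++.....................+++++++.............
286 ............+++++++++................++++++++++.............
287 ............++++++++++++++.......+++++++++++++++............
288 ............++++++++++++++++++++++++++++++++++++............
289 .............++++++++++++++++++++++++++++++++++.............
290 .............++++++++++++++++++++++++++++++++++.............
291 .............+++++++++++++++++++++++++++++++++++............
0.048 knobtop [324.16935216 268.45431536]
0.05 knobtop [324.15361945 267.5443377 ]
{'position': [0.5368, 0.2717, 0.0266], 'conf': 0.54}
[306.26321182 213.9038669 ]
[304.26246348 164.38627904]
```

The cap rests level on the pins, with the knob top at side (324.7,268.5), so underside z≈48 mm as expected. Now I locate the pusher by fitting its silhouette to the earlier masks.

```bash
python3 - <<'E'
from h import *
from scipy.optimize import least_squares
a=np.linspace(0,2*np.pi,24,endpoint=False)
def feats(c,x,y):
    H=[]
    S=8
    b=proj(c,(x,y,.06)); o=b-40
    im=np.zeros((80*S,80*S),np.uint8)
    for z0,z1,r in((0,.036,.016),(.036,.124,.014)):
        P=np.array([(proj(c,(x+r*np.cos(t),y+r*np.sin(t),z))-o+.5)*S for z in(z0,z1) for t in a],np.float32)
        cv2.fillConvexPoly(im,cv2.convexHull(P).astype(np.int32),1)
    ys,xs=np.nonzero(im); xs=(xs+.5)/S-.5+o[0]; ys=(ys+.5)/S-.5+o[1]
    return np.array([xs.mean(),ys.mean(),xs.min(),xs.max(),ys.min(),ys.max()])
obs={"side":np.array([305.45,188.15,297.5,313.5,160.5,215.5]),"top":np.array([236,252.3,226.5,245.5,242.5,262.5])}
for c in obs:
    r=least_squares(lambda p:feats(c,*p)-obs[c],[.55,.275],diff_step=2e-3); print(c,r.x,np.round(r.fun,1))
s=telemetry.get_state(); print(s["eef_pos"],s["ee_rot"],s["force"])
E
```

```text
side [0.54930734 0.27501778] [-0.1  0.2  0.2 -0.1 -0.9  0.6]
top [0.55064669 0.2756354 ] [ 0.   0.2 -0.6  0.6 -0.3  0.2]
[ 0.5738754  -0.01629113  0.16829041] [-3.13515961e+00  1.51376609e-03 -1.57246633e+00] [-0.89121126  0.57830376 -1.06810191]
```

>>> servo_tool(
  series=[
    [[-36,3,0,0],[-36,3,0,0],[-36,3,0,0],[-36,3,0,0],[-36,3,0,0],[-36,3,0,0],[-36,3,0,0],[-38,0,0,0],[0,0,0,0],[0,0,0,0]],
  ],
  claw=-0.4,
)

```text
t: 20.03
eef_pos: [0.5505, 0.2749, 0.1632]
ee_rot: [3.14, -0.001, -1.57]
force: [-0.1, -0.4, -0.2]
width: 0.0613
gripper_force: 0.0
```

>>> servo_tool(
  series=[
    [[0,0,0,0],[0,0,0,0],[0,0,0,0],[0,0,0,0],[0,0,0,0],[0,0,0,0],[0,0,0,0],[0,0,0,0],[0,0,0,0],[0,0,0,0]],
  ],
)

```text
t: 20.87
eef_pos: [0.5514, 0.2733, 0.1649]
ee_rot: [3.142, 0.0, -1.573]
force: [-0.4, -0.1, 0.1]
width: 0.0613
gripper_force: 0.0
```

```bash
python3 - <<'E'
from h import *
im=save("side","g9f.png")
s=telemetry.get_state(); print(s["eef_pos"],s["width"],s["force"])
g=im.astype(int)
for r in range(110,218): print(r,"".join("#" if v<35 else ("+" if v<80 else ("." if v<140 else "o")) for v in g[r,275:335,2]))
E
```

```text
[0.55140173 0.27333436 0.16485437] 0.06161492819646671 [ 0.70970683  0.22872379 -0.03949467]
110 #+.........++++++++++++++++++++++++++++++++++++..........+++
111 ##.........++++++++++++++++++++++++++++++++++++.........++++
112 ##..........+++++++++++++++++++++++++++++++++++.........++++
113 ##+.........+++++++++++++++++++++++++++++++++##........+++++
114 ##+.........##+++++++++++++++++++++++++++++++##........+++++
115 +++.........##+++++++++++++++++++++++++++++++##........+++++
116 ++++........##+++++++++++++++++++++++++++++++##........+++++
117 ++++.......+##+++++++++++++++++++++++++++++++##........+++++
118 ++++........##+++++++++++++++++++++++++++++++##.......++.+++
119 ++++........##++++++++++++.++++++.+++++++++++##.......++++++
120 +++++.......##+++++++++++++++++++++++++++++++##.......++++++
121 +++++.......##+++++++++++++++++++++++++++++++##.......++++++
122 +++++.......##+++++++++++++++++++++++++++++++##.......++++++
123 +++++.......+#+++++++++++++++++++++++++++++++##.......++++++
124 ++++++......+#+++++++++++++++++++++++++++++++##......+++++++
125 ++++++......+#++++++++++++++
[... 5312 characters left out ...]
++++++++++++++++........+..+++++++++++++++++++++++
208 +++++++++++++++++++++++++++.......+.++++++++++++++++++++++++
209 +++++++++++++++++++++++++++.........++++++++++++++++++++++++
210 +++++++++++++++++++++++++++.......+.++++++++++++++++++++++++
211 +++++++++++++++++++++++++++.........++++++++++++++++++++++++
212 +++++++++++++++++++++++++++.......++.+++++++++++++++++++++++
213 ++++++++++++++++++++++++++++......++++++++++++++++++++++++++
214 +++++++++++++++++++++++++++..........+++++++++++++++++++++++
215 ++++++++++++++++++++++++++++.+....++++++++++++++++++++++++++
216 ++++++++++++++++++++++++++++++++++++++++++++++++++++++++++++
217 ++++++++++++++++++++++++++++++++++++++++++++++++++++++++++++
```

>>> servo_tool(
  series=[
    [[-2,1,20,0],[0,0,30,0],[0,0,30,0],[0,0,20,0],[0,0,0,0],[0,0,0,0],[0,0,0,0],[0,0,0,0],[0,0,0,0],[0,0,0,0]],
  ],
)

```text
t: 21.75
eef_pos: [0.551, 0.2758, 0.0662]
ee_rot: [-3.14, 0.001, -1.573]
force: [0.3, -0.0, -0.3]
width: 0.061
gripper_force: 0.0
```

>>> servo_tool(
  series=[
    [[0,0,0,0],[0,0,0,0],[0,0,0,0],[0,0,0,0],[0,0,0,0],[0,0,0,0],[0,0,0,0],[0,0,0,0],[0,0,0,0],[0,0,0,0]],
  ],
  claw=1,
  grip_force=40,
)

```text
t: 22.58
eef_pos: [0.5504, 0.2753, 0.0648]
ee_rot: [3.141, -0.0, -1.573]
force: [0.7, 0.5, -0.7]
width: 0.0269
gripper_force: 40.0
```

```bash
python3 - <<'E'
from h import *
im=save("side","g10f.png")
s=telemetry.get_state(); print(s["eef_pos"],s["width"],s["gripper_force"],s["force"],s["moment"])
x0,y0=255,120
a=cv2.resize(im[y0:y0+110,x0:x0+100],None,fx=5,fy=5,interpolation=cv2.INTER_CUBIC); cv2.imwrite("pics/g10.png",a[:,:,::-1])
E
```

```text
[0.55038387 0.2752762  0.06478497] 0.027212660456084926 39.976128580165096 [0.02289061 0.04801284 0.19555254] [ 0.08226341 -0.07568327  0.02576331]
```

Pusher gripped. Lift and carry over the cap (Δx +21.5, Δy −291 mm).

>>> servo_tool(
  series=[
    [[0,0,-20,0],[0,0,-40,0],[0,0,-40,0],[30,-2,0,0],[38,-3,0,0],[38,-3,0,0],[38,-3,0,0],[38,-3,0,0],[38,-3,0,0],[30,-2,0,0]],
  ],
)

```text
t: 23.47
eef_pos: [0.5684, 0.0228, 0.1648]
ee_rot: [3.141, -0.0, -1.573]
force: [0.1, -0.0, -0.7]
width: 0.0274
gripper_force: 40.0
```

>>> servo_tool(
  series=[
    [[30,-2,0,0],[12,0,0,0],[0,0,0,0],[0,0,0,0],[0,0,0,0],[0,0,0,0],[0,0,0,0],[0,0,0,0],[0,0,0,0],[0,0,0,0]],
  ],
)

```text
t: 24.3
eef_pos: [0.5709, -0.0163, 0.1649]
ee_rot: [-3.142, 0.0, -1.572]
force: [0.6, -0.8, -2.8]
width: 0.0268
gripper_force: 40.0
```

```bash
python3 - <<'E'
from ov import *
im=save("side","g11f.png"); x0,y0,s=274,205,6
st=telemetry.get_state(); p=st["eef_pos"]; print(p,st["ee_rot"],st["width"],st["force"],st["moment"])
a=cv2.resize(im[y0:y0+90,x0:x0+100],None,fx=s,fy=s,interpolation=cv2.INTER_CUBIC)
circ(a,"side",.5727,-.0173,.061,.0258,s,x0,y0,(255,0,0))
x,y,z=p[0]-.0011,p[1]-.0003,p[2]-.0648
circ(a,"side",x,y,z,.016,s,x0,y0,(0,255,0)); circ(a,"side",x,y,z+.036,.016,s,x0,y0,(0,255,0))
circ(a,"side",.573,-.0173,.0765,.0075,s,x0,y0,(255,255,0))
cv2.imwrite("pics/g11.png",a[:,:,::-1])
F=[]
for i in range(6):
    eyes.grab_frame("side"); F.append(telemetry.get_state()["force"])
print(np.mean(F,0),np.std(F,0))
E
```

```text
[ 0.57083274 -0.01637851  0.16485166] [ 3.14154335e+00  6.37351848e-06 -1.57227335e+00] 0.026546548101296592 [-0.61474392  0.0044451  -1.71625716] [ 0.08013193 -0.06510655  0.01929943]
[-0.29497884 -0.39497315 -2.06780781] [0.29957767 0.15212151 0.58332303]
```

View pics/g11.png

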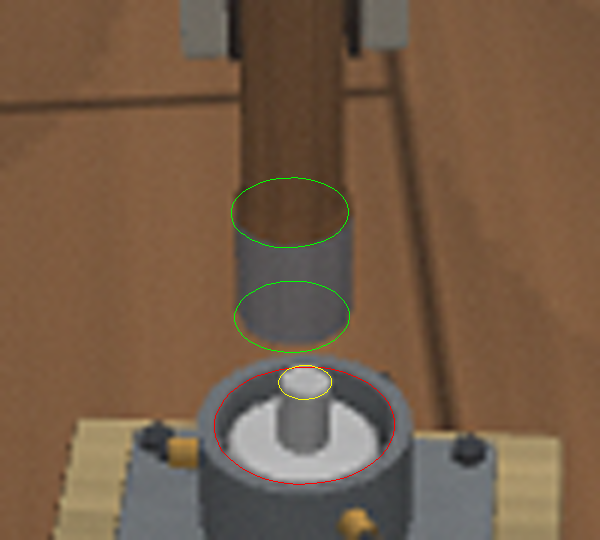

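The tube's lower end is at crop (294,342) and the knob top at (305,381). The tube is about 2 mm too far to −x, and maybe 1.5–3 mm to +y. I correct that and lower carefully.

>>> servo_tool(
  series=[
    [[1.5,-2,0,0],[0,0,5,0],[0,0,5,0],[0,0,5,0],[0,0,4,0],[0,0,1,0],[0,0,1,0],[0,0,0,0],[0,0,0,0],[0,0,0,0]],
  ],
)

```text
t: 25.48
eef_pos: [0.573, -0.0182, 0.1441]
ee_rot: [-3.141, 0.0, -1.573]
force: [-0.2, 0.2, -1.4]
width: 0.0272
gripper_force: 40.0
```

```bash
python3 - <<'E'
from h import *
im=save("side","g12f.png"); st=telemetry.get_state(); print(st["eef_pos"],st["force"])
g=im.astype(int)
for r in range(240,288): print(r,"".join("#" if v<45 else ("+" if v<75 else ("." if v<140 else "o")) for v in g[r,295:355,2]), "".join("b" if g[r,c,2]>g[r,c,0]-6 and g[r,c].max()<110 else " " for c in range(305,345)))
E
```

```text
[ 0.57301944 -0.01817616  0.14412993] [ 0.46340157 -0.01080451 -1.55198855]
240 +++++++++++++++++++++#########+#######+++++++++##+++++++++++                                         
241 +++++++++++++++++++++###+#######+#####+++++++++##+++++++++++                                         
242 +++++++++++++++++++++####+###+########++++++++++#+++++++++++                                         
243 +++++++++++++++++++++###########+#####++++++++++##++++++++++                                         
244 +++++++++++++++++++++###+######++#####++++++++++##++++++++++                                         
245 +++++++++++++++++++++###+##+##########++++++++++##++++++++++                                         
246 +++++++++++++++++++++#########++######++++++++++##++++++++++                                         
247 +++++++++++++++++++++#######+++#######+++++++++++#++++++++++                                         
248 ++++++++++++++++++++########+##########++++++++++#++++++++++                                         
249 ++++++++++++++++++++###+###++++#######+++++++++++##+++++++++      
[... 3361 characters left out ...]
oooooo.....+.......+####+   bbb                              bbb  
282 .......+###+++......oooooooooooooooooooo.....++.........++..   bbbb                            bbbb  
283 ............++++.....ooooooooooooooooo.....++++............. bbbbbbb                         bbbbbb  
284 ............+++++.......oooooooooooo......+++++.............   bbbbbb                       bbbbbbb  
285 ............+++++++.....................+++++++.............   bbbbbbbbb                 bbbbbbbbbb  
286 ............+++++++.+.................+.+++++++.............   bbbbbbbbbbbb          bbbbbbbbbbbbbb  
287 ............+++++++++...+............+..+++++++.............   bbbbbbbbbbbbbbbbbbbbbbbbbbbbbbbbbbbb
```

Tube and knob are aligned in x (both about column 324.4). The y uncertainty is centred within the 3.5 mm play. Go on down slowly.

>>> servo_tool(
  series=[
    [[0,0,1,0],[0,0,1,0],[0,0,1,0],[0,0,0,0],[0,0,1,0],[0,0,0,0],[0,0,1,0],[0,0,0,0],[0,0,0,0],[0,0,0,0]],
  ],
)

```text
t: 26.37
eef_pos: [0.5729, -0.0182, 0.1389]
ee_rot: [-3.142, -0.0, -1.573]
force: [-0.7, -0.2, -1.4]
width: 0.0273
gripper_force: 40.0
```

>>> servo_tool(
  series=[
    [[0,0,1,0],[0,0,0,0],[0,0,1,0],[0,0,0,0],[0,0,1,0],[0,0,0,0],[0,0,0,0],[0,0,0,0],[0,0,0,0],[0,0,0,0]],
  ],
)

```text
t: 27.2
eef_pos: [0.5728, -0.0182, 0.1359]
ee_rot: [-3.142, -0.0, -1.573]
force: [0.2, -0.6, -2.2]
width: 0.0271
gripper_force: 40.0
```

The tube is over the knob. Continue to just above the disc.

>>> servo_tool(
  series=[
    [[0,0,2,0],[0,0,2,0],[0,0,2,0],[0,0,2,0],[0,0,1,0],[0,0,1,0],[0,0,0,0],[0,0,0,0],[0,0,0,0],[0,0,0,0]],
  ],
)

```text
t: 28.03
eef_pos: [0.5729, -0.0182, 0.126]
ee_rot: [-3.141, 0.0, -1.573]
force: [0.1, 0.7, -2.1]
width: 0.0269
gripper_force: 40.0
```

>>> servo_tool(
  series=[
    [[0,0,1,0],[0,0,0,0],[0,0,1,0],[0,0,0,0],[0,0,1,0],[0,0,0,0],[0,0,0,0],[0,0,0,0],[0,0,0,0],[0,0,0,0]],
  ],
)

```text
t: 28.87
eef_pos: [0.5729, -0.0182, 0.1229]
ee_rot: [-3.142, 0.0, -1.573]
force: [1.0, 0.2, -1.7]
width: 0.0272
gripper_force: 40.0
```

>>> servo_tool(
  series=[
    [[0,0,1,0],[0,0,0,0],[0,0,0.5,0],[0,0,0,0],[0,0,0.5,0],[0,0,0,0],[0,0,0,0],[0,0,0,0],[0,0,0,0],[0,0,0,0]],
  ],
)

```text
t: 29.7
eef_pos: [0.5728, -0.0182, 0.1209]
ee_rot: [-3.142, 0.0, -1.573]
force: [0.8, -0.5, -1.9]
width: 0.0269
gripper_force: 40.0
```

>>> servo_tool(
  series=[
    [[0,0,0.5,0],[0,0,0,0],[0,0,0.5,0],[0,0,0,0],[0,0,0,0],[0,0,0,0],[0,0,0,0],[0,0,0,0],[0,0,0,0],[0,0,0,0]],
  ],
)

```text
t: 30.53
eef_pos: [0.5728, -0.0182, 0.1199]
ee_rot: [3.142, -0.0, -1.573]
force: [0.1, -0.6, -1.6]
width: 0.0271
gripper_force: 40.0
```

>>> servo_tool(
  series=[
    [[0,0,0.5,0],[0,0,0,0],[0,0,0.5,0],[0,0,0,0],[0,0,0,0],[0,0,0,0],[0,0,0,0],[0,0,0,0],[0,0,0,0],[0,0,0,0]],
  ],
)

```text
t: 31.37
eef_pos: [0.5729, -0.0182, 0.1188]
ee_rot: [-3.141, 0.0, -1.573]
force: [0.5, 0.1, -1.3]
width: 0.0272
gripper_force: 40.0
```

>>> servo_tool(
  series=[
    [[0,0,0.5,0],[0,0,0,0],[0,0,0.5,0],[0,0,0,0],[0,0,0,0],[0,0,0,0],[0,0,0,0],[0,0,0,0],[0,0,0,0],[0,0,0,0]],
  ],
)

```text
t: 32.2
eef_pos: [0.5732, -0.0182, 0.1185]
ee_rot: [-3.141, -0.0, -1.573]
force: [-1.0, 0.8, 5.5]
width: 0.0269
gripper_force: 40.0
```

Contact at the expected height, about 7 N. Press on in small steps.

>>> servo_tool(
  series=[
    [[0,0,0.4,0],[0,0,0,0],[0,0,0,0],[0,0,0.4,0],[0,0,0,0],[0,0,0,0],[0,0,0,0],[0,0,0,0],[0,0,0,0],[0,0,0,0]],
  ],
)

```text
t: 33.03
eef_pos: [0.5732, -0.0181, 0.1173]
ee_rot: [-3.141, 0.0, -1.573]
force: [0.1, -0.1, 2.9]
width: 0.0272
gripper_force: 40.0
```

>>> servo_tool(
  series=[
    [[0,0,0.4,0],[0,0,0,0],[0,0,0,0],[0,0,0.2,0],[0,0,0,0],[0,0,0,0],[0,0,0,0],[0,0,0,0],[0,0,0,0],[0,0,0,0]],
  ],
)

```text
t: 33.87
eef_pos: [0.5737, -0.018, 0.1172]
ee_rot: [-3.14, 0.0, -1.572]
force: [0.9, -0.2, 6.0]
width: 0.0272
gripper_force: 40.0
```

>>> servo_tool(
  series=[
    [[0,0,0.4,0],[0,0,0,0],[0,0,0,0],[0,0,0.4,0],[0,0,0,0],[0,0,0,0],[0,0,0,0],[0,0,0,0],[0,0,0,0],[0,0,0,0]],
  ],
)

```text
t: 34.7
eef_pos: [0.574, -0.0181, 0.117]
ee_rot: [-3.139, 0.0, -1.572]
force: [0.2, -0.2, 10.3]
width: 0.0272
gripper_force: 40.0
```

>>> servo_tool(
  series=[
    [[0,0,0.4,0],[0,0,0,0],[0,0,0,0],[0,0,0.4,0],[0,0,0,0],[0,0,0,0],[0,0,0,0],[0,0,0,0],[0,0,0,0],[0,0,0,0]],
  ],
)

```text
t: 35.53
eef_pos: [0.5742, -0.0182, 0.1168]
ee_rot: [-3.138, -0.0, -1.572]
force: [-2.6, 2.0, 14.8]
width: 0.0269
gripper_force: 40.0
```

>>> servo_tool(
  series=[
    [[0,0,0.3,0],[0,0,0,0],[0,0,0,0],[0,0,0,0],[0,0,0,0],[0,0,0,0],[0,0,0,0],[0,0,0,0],[0,0,0,0],[0,0,0,0]],
  ],
)

```text
t: 36.37
eef_pos: [0.5742, -0.0182, 0.1168]
ee_rot: [-3.138, -0.0, -1.572]
force: [-2.5, 0.7, 15.4]
width: 0.0267
gripper_force: 40.0
```

```bash
python3 - <<'E'
from h import *
im=save("side","g13f.png"); F=[]
for i in range(5): eyes.grab_frame("side"); s=telemetry.get_state(); F.append(s["force"])
print(np.mean(F,0),s["eef_pos"],s["moment"])
g=im.astype(int)
for r in range(236,300): print(r,"".join("#" if v<45 else ("+" if v<75 else ("." if v<140 else "o")) for v in g[r,295:355,2]))
E
```

```text
[-2.07730895  0.62442458 15.65434289] [ 0.57423265 -0.01819268  0.11677906] [0.4192568  0.89273027 0.1104453 ]
236 ++++++++++++........########+#+#+########+.......+++++++++++
237 ++++++++++++........#########++++#+###+##+.......+++++++++++
238 ++++++++++++........#######++#+++##+##+##+......++++++++++++
239 ++++++++++++........#######+###++#####+###++++++#+++++++++++
240 +++++++++++++++.++++#####+##++########+++++++++##+++++++++++
241 ++++++++++++++++++++++###+##+##++#####++++++++++#+++++++++++
242 ++++++++++++++++++++++#####+#++#++#####+++++++++#+++++++++++
243 ++++++++++++++++++++++#########+#######+++++++++#+++++++++++
244 ++++++++++++++++++++++#########++#+####+++++++++#+++++++++++
245 ++++++++++++++++++++++#########+######+++++++++++#++++++++++
246 ++++++++++++++++++++++######++########++++++++++##++++++++++
247 ++++++++++++++++++++++#######+###+####+++++++++++#++++++++++
248 ++++++++++++++++++++++###+#############+++++++++##++++++++++
249 ++++++++++++++++++++++#######+##+#####+++++++++++#++++++++++
250 ++++++++++++++++++++++#######+#########++++++++++##+++++++++
251 ++++++++++
[... 2470 characters left out ...]
...++++++..+................+.+++++++.............
290 .............++++++++...+...........++++..+++++.............
291 .............++++++++..............++++++++++++.............
292 .............++++++................++++++++++++.............
293 .............++++++++.+.+..........+#++++#.++++.............
294 ..............++++++...+.........+.+++++++++++..............
295 ..............+++.+..............+...##+##++++..............
296 ...............++++..+...............+###++++...............
297 ................++.....................++.++................
298 ++++.............++++................+..+++.................
299 ++++...............++................++++...................
```

The pusher presses about 2 mm toward −y of the cap's centre (tube front at row 284, disc front about 285). I unload, shift +1.5 mm in y, and press again.

>>> servo_tool(
  series=[
    [[0,0,-1.5,0],[0,0,-1,0],[0,0,-0.5,0],[-1.5,0,0,0],[0,0,0,0],[0,0,1,0],[0,0,0,0],[0,0,0,0],[0,0,0,0],[0,0,0,0]],
  ],
)

```text
t: 37.5
eef_pos: [0.5723, -0.0167, 0.116]
ee_rot: [3.14, -0.0, -1.573]
force: [-0.3, 0.7, 1.0]
width: 0.027
gripper_force: 40.0
```

>>> servo_tool(
  series=[
    [[0,0,0.5,0],[0,0,0,0],[0,0,0.4,0],[0,0,0,0],[0,0,0.3,0],[0,0,0,0],[0,0,0,0],[0,0,0,0],[0,0,0,0],[0,0,0,0]],
  ],
)

```text
t: 38.33
eef_pos: [0.5726, -0.0167, 0.115]
ee_rot: [3.141, 0.0, -1.573]
force: [-0.0, -0.7, -1.6]
width: 0.0272
gripper_force: 40.0
```

>>> servo_tool(
  series=[
    [[0,0,0.5,0],[0,0,0,0],[0,0,0.5,0],[0,0,0,0],[0,0,0,0],[0,0,0,0],[0,0,0,0],[0,0,0,0],[0,0,0,0],[0,0,0,0]],
  ],
)

```text
t: 39.17
eef_pos: [0.5728, -0.0167, 0.1144]
ee_rot: [3.142, 0.0, -1.573]
force: [-0.6, 0.3, -1.8]
width: 0.0269
gripper_force: 40.0
```

```bash
python3 - <<'E'
from h import *
im=save("side","g14f.png"); F=[]
for i in range(3): eyes.grab_frame("side"); s=telemetry.get_state(); F.append(s["force"])
print(np.mean(F,0),s["eef_pos"])
g=im.astype(int)
for r in range(236,290): print(r,"".join("#" if v<45 else ("+" if v<75 else ("." if v<140 else "o")) for v in g[r,305:347,2]))
E
```

```text
[-0.61948584  0.24133572 -0.70965144] [ 0.5728228  -0.01672063  0.11435965]
236 +........############++#######+.......++++
237 +........#########+++###+#####+.......++++
238 +........###########+#+#+#####+.......++++
239 +........#########++####+#####+.....++#+++
240 ++.......#########++########+#++++++++#+++
241 ++++++++++#######+##+#+#####++++++++++#+++
242 +++++++++++######+#+++######++++++++++#+++
243 +++++++++++######+#++#######++++++++++##++
244 +++++++++++####+##+#+#######++++++++++##++
245 +++++++++++######+#+########++++++++++##++
246 +++++++++++#################++++++++++##++
247 +++++++++++###+####++#######+++++++++++#++
248 +++++++++++#####+#+++#######+++++++++++#++
249 +++++++++++###+##+####+#####++++++++++##++
250 +++++++++++######+######+###+++++++++++##+
251 +++++++++++#######+#++######+++++++++++##+
252 +++++++++++#######++#+#####++++++++++++##+
253 +++++++++++###+#######+#+##++++++++++++##+
254 +++++++++++#######++#######++++++++++++##+
255 ++++++++++++######+#########++++++++++++#+
256 +++++++++++########+########++++++++++++##
257 +++++++++++##########+#####++++++
[... 813 characters left out ...]
.......++++..................o++++....++++
276 ......+++++..................oo+++....++++
277 ......+++..................+.oo.++........
278 ++....++.o...................ooo.+........
279 ++.......o.+.................ooo..........
280 +++......o.+...............+.ooo....+.....
281 ++++.....oo+...............+oooo....+.....
282 ##++.....oo.................ooo....++.....
283 ...+++.....o...............oo....++++.....
284 ...++++.........................+++++.....
285 ..+++++++.....................+++++++.....
286 ..+++++++.+....................++++++.....
287 ..+++++++++.+.............+......++++.....
288 ..+++++++................+....++.++++.....
289 ...+++++++..................+..++++++.....
```

The cap now looks slightly tilted: the −x side has passed its pin first (left disc edge about row 278, right about 275). I shift 1 mm to +x and keep pressing.

>>> servo_tool(
  series=[
    [[0,-1,0,0],[0,0,0.4,0],[0,0,0,0],[0,0,0.4,0],[0,0,0,0],[0,0,0,0],[0,0,0,0],[0,0,0,0],[0,0,0,0],[0,0,0,0]],
  ],
)

```text
t: 40.2
eef_pos: [0.5739, -0.0167, 0.1136]
ee_rot: [3.142, -0.0, -1.573]
force: [-0.1, 0.4, -1.6]
width: 0.0271
gripper_force: 40.0
```

>>> servo_tool(
  series=[
    [[0,0,0.4,0],[0,0,0,0],[0,0,0.3,0],[0,0,0,0],[0,0,0,0],[0,0,0,0],[0,0,0,0],[0,0,0,0],[0,0,0,0],[0,0,0,0]],
  ],
)

```text
t: 41.03
eef_pos: [0.5739, -0.0167, 0.1129]
ee_rot: [-3.142, 0.0, -1.573]
force: [-0.3, 0.2, -1.9]
width: 0.0271
gripper_force: 40.0
```

>>> servo_tool(
  series=[
    [[0,0,0.4,0],[0,0,0,0],[0,0,0.4,0],[0,0,0,0],[0,0,0,0],[0,0,0,0],[0,0,0,0],[0,0,0,0],[0,0,0,0],[0,0,0,0]],
  ],
)

```text
t: 41.87
eef_pos: [0.5738, -0.0167, 0.1121]
ee_rot: [3.142, -0.0, -1.573]
force: [-0.3, -0.8, -1.4]
width: 0.027
gripper_force: 40.0
```

>>> servo_tool(
  series=[
    [[0,0,0.4,0],[0,0,0,0],[0,0,0.4,0],[0,0,0,0],[0,0,0,0],[0,0,0,0],[0,0,0,0],[0,0,0,0],[0,0,0,0],[0,0,0,0]],
  ],
)

```text
t: 42.7
eef_pos: [0.5739, -0.0167, 0.1113]
ee_rot: [-3.142, -0.0, -1.573]
force: [0.5, -0.8, -1.0]
width: 0.0268
gripper_force: 40.0
```

>>> servo_tool(
  series=[
    [[0,0,0.4,0],[0,0,0,0],[0,0,0.4,0],[0,0,0,0],[0,0,0,0],[0,0,0,0],[0,0,0,0],[0,0,0,0],[0,0,0,0],[0,0,0,0]],
  ],
)

```text
t: 43.53
eef_pos: [0.5741, -0.0168, 0.1112]
ee_rot: [-3.141, -0.0, -1.573]
force: [-2.5, -0.2, 5.6]
width: 0.0267
gripper_force: 40.0
```

```bash
python3 - <<'E'
from h import *
im=save("side","g15f.png"); F=[]
for i in range(3): eyes.grab_frame("side"); s=telemetry.get_state(); F.append(s["force"])
print(np.mean(F,0),s["eef_pos"])
g=im.astype(int)
for r in range(255,290): print(r,"".join("#" if v<45 else ("+" if v<75 else ("." if v<140 else "o")) for v in g[r,305:347,2]))
E
```

```text
[-2.26908326  0.45358876  5.88577007] [ 0.57404947 -0.01679236  0.11117353]
255 ++++++++++++#########+######++++++++++++##
256 ++++++++++++###+###+#+###+##++++++++++++#+
257 ++++++++++++########+#######++++++++++++##
258 ++++++++++++######+####+####++++++++++++##
259 ++++++++++++#######+#+######+++++++++++++#
260 ++++++++++++######++########++++++++++++##
261 ++++++++++++######+###+#####+++++++++++++#
262 ++++++++++++######+#+####+###++++++++++++#
263 +++++++++++####+##+###+######++++++++++++#
264 +++++++++++########++#+######++++++++++++#
265 +++++++++++#######++#++######+++++++++++++
266 ++++++++...########+++#######...+++++++++#
267 +++++++....+######+###+####+#....+++++++++
268 +++++......+##++##++#++#####+.....++++++++
269 ++++.......+.+####+##+#####+.......+++++++
270 +++........+...+#####+###+..........++++++
271 +++........+......+++++.......+++....+++++
272 ++......++++..................+++....+++++
273 ++.....+++++.................+++++....++++
274 +......+++++..................++++....++++
275 .......+++++.................+++++....++++
276 ......++++++.................+++++....++++
277 ......++++.+................+..+++........
278 ++....+++.o+..................o+++........
279 ++.......oo+..................o.+....+....
280 +++......oo++...............+.oo....+.....
281 ++++.....oo.+................ooo....+.....
282 #+++.....oo.+...............+oo....++.....
283 ..++++.....o+....................++++.....
284 ..+++++.........................+++++.....
285 ..+++++++......................+.++++.....
286 ...++++++++....................++++++.....
287 ..+++++++.++.............+.++...+++++.....
288 ..++++++++.........+..+......++++++++.....
289 ...+++++.+..................+..++++++.....
```

The contact height matches home and the cap is level (both disc edges at row 278). Raise the push to about 15 N.

>>> servo_tool(
  series=[
    [[0,0,0.3,0],[0,0,0,0],[0,0,0.3,0],[0,0,0,0],[0,0,0,0],[0,0,0,0],[0,0,0,0],[0,0,0,0],[0,0,0,0],[0,0,0,0]],
  ],
)

```text
t: 44.57
eef_pos: [0.5742, -0.0168, 0.1112]
ee_rot: [-3.14, -0.0, -1.572]
force: [-2.8, -0.1, 10.2]
width: 0.0274
gripper_force: 40.0
```

>>> servo_tool(
  series=[
    [[0,0,0.4,0],[0,0,0,0],[0,0,0,0],[0,0,0,0],[0,0,0,0],[0,0,0,0],[0,0,0,0],[0,0,0,0],[0,0,0,0],[0,0,0,0]],
  ],
)

```text
t: 45.4
eef_pos: [0.5743, -0.0169, 0.1111]
ee_rot: [-3.14, -0.0, -1.572]
force: [-5.0, 0.5, 12.1]
width: 0.0272
gripper_force: 40.0
```

>>> servo_tool(
  series=[
    [[0,0,0,0],[0,0,0,0],[0,0,0,0],[0,0,0,0],[0,0,0,0],[0,0,0,0],[0,0,0,0],[0,0,0,0],[0,0,0,0],[0,0,0,0]],
  ],
)

```text
t: 46.23
eef_pos: [0.5743, -0.0168, 0.1111]
ee_rot: [-3.14, -0.0, -1.572]
force: [-4.7, 0.8, 11.8]
width: 0.0272
gripper_force: 40.0
```

Held over a second at about 14 N. Unload and lift off straight up.

>>> servo_tool(
  series=[
    [[0,0,-1,0],[0,0,-1,0],[0,1,-1,0],[0,0,-3,0],[0,0,-4,0],[0,0,-8,0],[0,0,-12,0],[0,0,-15,0],[0,0,-15,0],[0,0,0,0]],
  ],
)

```text
t: 47.07
eef_pos: [0.5749, -0.0166, 0.1733]
ee_rot: [-3.136, 0.001, -1.572]
force: [0.1, 0.5, -1.3]
width: 0.0272
gripper_force: 40.0
```

>>> servo_tool(
  series=[
    [[-30,2,0,0],[-38,3,0,0],[-38,3,0,0],[-38,3,0,0],[-38,3,0,0],[-38,3,0,0],[-38,3,0,0],[-30,2,0,0],[0,0,0,0],[0,0,0,0]],
  ],
)

```text
t: 47.9
eef_pos: [0.5508, 0.273, 0.1687]
ee_rot: [3.141, -0.001, -1.57]
force: [-0.2, -0.9, -1.6]
width: 0.0271
gripper_force: 40.0
```

```bash
python3 - <<'E'
from h import *
im=save("side","g16f.png"); s=telemetry.get_state(); print(s["eef_pos"],s["ee_rot"],s["force"],s["t"])
g=im.astype(int)
for r in range(262,290): print(r,"".join("#" if v<45 else ("+" if v<75 else ("." if v<140 else "o")) for v in g[r,305:347,2]))
print(proj("side",(.573,-.0173,.068)))
E
```

```text
[0.55091269 0.27181951 0.16886613] [ 3.14072791e+00 -6.19652657e-04 -1.57145862e+00] [-0.35404538 -0.75176452 -2.72301615] 47.95
262 +++++++++++++++++++++++++++++++++++++++++#
263 +++++++++++++++++++++++++++++++++++++++++#
264 ++++++++++++++...........++++++++++++++++#
265 ++++++++++...................++++++++++++#
266 ++++++++.......................++++++++++#
267 +++++++...................+......++++++++#
268 +++++.....................+.......+++++++#
269 ++++............+++..+++..+.++.....+++++++
270 ++++......+.+.++..oooo.++.++.+++....++++++
271 +++.......++..+.ooooooo.+++++++++....+++++
272 +++.....+++++.+.oooooooo.+.+++++++...+++++
273 ++.....++++++...ooooooo.....++++++....++++
274 +.....++++++++++..oooo...+...+++++....++++
275 ......+++++++.o.........oo..++++++....++++
276 ......+++++.ooo.........oooo.+++++....++++
277 ......++++.oooo.........oooooo.+++........
278 ++....+++.ooooo.........ooooooo+++........
279 ++.......oooooo.........ooooooo.+....+....
280 +++......ooooooo........oooooooo....+.....
281 ++++.....ooooooo........ooooooo....++.....
282 ##++.....ooooooo........ooooooo....++.....
283 ..++++.....oooooo......oooooo....++++.....
284 ..+++++.......oooooooooooo......+++++.....
285 ..+++++++.....................+++++++.....
286 ..+++++++++................++++++++++.....
287 ..++++++++++++++........++++++++++++++....
288 ..++++++++++++++.++++++++++++++++++++.....
289 ...+++++++++++.+.+++++....+++++++++++.....
[324.40708166 272.06118155]
```

The cap is home: the knob top is at row 272, where z=68 mm projects. Set the pusher down.

>>> servo_tool(
  series=[
    [[0,0,20,0],[0,0,30,0],[0,0,30,0],[0,0,15,0],[0,0,5,0],[0,0,0,0],[0,0,1,0],[0,0,1,0],[0,0,0,0],[0,0,0,0]],
  ],
)

```text
t: 48.78
eef_pos: [0.5519, 0.2717, 0.0686]
ee_rot: [-3.14, 0.001, -1.573]
force: [0.3, 0.9, -2.3]
width: 0.0271
gripper_force: 40.0
```

>>> servo_tool(
  series=[
    [[0,0,0.5,0],[0,0,0.5,0],[0,0,0,0],[0,0,0,0],[0,0,0,0],[0,0,0,0],[0,0,0,0],[0,0,0,0],[0,0,0,0],[0,0,0,0]],
  ],
)

```text
t: 49.62
eef_pos: [0.5514, 0.2713, 0.0664]
ee_rot: [3.142, -0.0, -1.573]
force: [-0.1, 0.4, -1.1]
width: 0.0269
gripper_force: 40.0
```

>>> servo_tool(
  series=[
    [[0,0,0.5,0],[0,0,0.5,0],[0,0,0.4,0],[0,0,0,0],[0,0,0,0],[0,0,0,0],[0,0,0,0],[0,0,0,0],[0,0,0,0],[0,0,0,0]],
  ],
)

```text
t: 50.45
eef_pos: [0.5514, 0.2713, 0.0651]
ee_rot: [-3.142, 0.0, -1.573]
force: [-0.2, -0.0, -2.7]
width: 0.0268
gripper_force: 40.0
```

>>> servo_tool(
  series=[
    [[0,0,0.3,0],[0,0,0,0],[0,0,0,0],[0,0,0,0],[0,0,0,0],[0,0,0,0],[0,0,0,0],[0,0,0,0],[0,0,0,0],[0,0,0,0]],
  ],
)

```text
t: 51.28
eef_pos: [0.5514, 0.2714, 0.0648]
ee_rot: [-3.142, 0.0, -1.573]
force: [-0.1, -0.3, -1.5]
width: 0.0269
gripper_force: 40.0
```

>>> servo_tool(
  series=[
    [[0,0,0.3,0],[0,0,0.3,0],[0,0,0,0],[0,0,0,0],[0,0,0,0],[0,0,0,0],[0,0,0,0],[0,0,0,0],[0,0,0,0],[0,0,0,0]],
  ],
)

```text
t: 52.12
eef_pos: [0.5516, 0.2715, 0.0647]
ee_rot: [-3.141, 0.0, -1.573]
force: [-1.0, -0.0, 6.3]
width: 0.0272
gripper_force: 40.0
```

It is standing on the bench. Ease off, release slowly, and lift away.

>>> servo_tool(
  series=[
    [[0,0,-0.4,0],[0,0,0,0],[0,0,0,0],[0,0,0,0],[0,0,0,0],[0,0,0,0],[0,0,0,0],[0,0,0,0],[0,0,0,0],[0,0,0,0]],
  ],
  claw=0.2,
)

```text
t: 52.95
eef_pos: [0.5514, 0.2713, 0.0646]
ee_rot: [-3.142, -0.0, -1.573]
force: [0.2, 0.8, -0.1]
width: 0.035
gripper_force: 0.0
```

>>> servo_tool(
  series=[
    [[0,0,0,0],[0,0,0,0],[0,0,0,0],[0,0,0,0],[0,0,0,0],[0,0,0,0],[0,0,0,0],[0,0,0,0],[0,0,0,0],[0,0,0,0]],
  ],
  claw=-0.4,
)

```text
t: 53.78
eef_pos: [0.5514, 0.2713, 0.0646]
ee_rot: [3.142, -0.0, -1.573]
force: [-0.4, -0.7, -0.7]
width: 0.0612
gripper_force: 0.0
```

>>> servo_tool(
  series=[
    [[0,0,-10,0],[0,0,-20,0],[0,0,-30,0],[0,0,-30,0],[0,0,-30,0],[0,0,-20,0],[0,0,0,0],[0,0,0,0],[0,0,0,0],[0,0,0,0]],
  ],
)

```text
t: 54.62
eef_pos: [0.5508, 0.2709, 0.2036]
ee_rot: [3.14, -0.001, -1.573]
force: [-0.5, 0.1, 0.5]
width: 0.0614
gripper_force: 0.0
```

```bash
python3 - <<'E'
from h import *
s=telemetry.get_state(); print(s["t"],s["eef_pos"],s["force"],s["width"])
im=eyes.grab_frame("side")
for r in trace("side","pusher"):
    ys,xs=np.nonzero(r["mask"]); print(r["conf"],xs.min(),xs.max(),ys.min(),ys.max(),[(y,xs[ys==y].mean()) for y in range(ys.min(),ys.max()+1,9)])
print([np.round(proj("side",(.551,.2715,z)),1) for z in (0,.06,.124)])
E
```

```text
54.6167 [0.55082019 0.27091719 0.20361617] [-0.45651284  0.09844417  0.54770631] 0.06137582964987193
0.79 299 314 162 215 [(162, np.float64(305.5)), (171, np.float64(306.0)), (180, np.float64(306.5)), (189, np.float64(306.0)), (198, np.float64(307.0)), (207, np.float64(307.0))]
[array([307.1, 213. ]), array([306.2, 189.9]), array([305.2, 163.6])]
```

The pusher stands upright: its mask at columns 299–314, rows 162–215 matches the upright model. Handing in.

```bash
python3 -c "
from station import ticket
print(ticket.job_done())"
```

```text
the job is handed in; nothing more can be done
None
```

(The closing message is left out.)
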